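# Move the mixed-paint jars to the working stand in order

### The arm

A 6-joint arm with a two-finger parallel gripper is mounted at the origin on the work surface. World frame = base frame: x ahead of the robot, y to its left, z up, the work surface at z = 0. Lengths are in m, angles in rad, forces in N, time in s.
With the tool pointing down it reaches from about 0.35 to 0.775 m from the base axis. Payload 7.3 kg.
Tool frame: the origin (TCP) lies at the centre of the arm's flange, where the gripper is bolted on; the fingertips stand 178 mm ahead of it and the grasp point (between the pads) lies 159 mm ahead of it (tip_extent is the distance from the TCP to the fingertips, in m); z points along the fingers, y is the line along which they close (so a half turn about z gives the same grasp; the last joint's range is limited). The gripper opens to 92 mm and grips with 3 to 60 N. Pads are 19 mm wide; open, the fingers measure 130 mm over their backs; the gripper's body (75 mm by 190 mm) begins 47 mm behind the grasp point.
Start: joints at [0.959, 0.342, 1.524, -0, 1.275, -0.146], TCP at [0.236, 0.469, 0.405] pointing down, gripper open.
Joint ranges: [-2.53, 2.53], [-0.77, 2.02], [0.04, 2.7], [-1, 4.14], [0.28, 2.66], [-3.11, 3.11]. Speed limits (rad/s): [2.57, 2.57, 3.14, 3.14, 3.14, 3.14].

### API

Orientations are given as [roll, pitch, yaw] about the fixed x, y, z axes, in that order (R = Rz(yaw) Ry(pitch) Rx(roll)).
In Python, from cell import * gives the robot as it stands.
- The arm moves only by the tool arm_command, never from a script. Its arguments are lists of equal length, an entry for each row: "xyz": the shift along the world's x, y, z in mm, a list of three; "spin": the turn about the world's z in degrees. In form: {"xyz": [[tx, ty, tz], ...], "spin": [spin, ...]}. A call has 1 to 20 rows; each row shifts and turns the commanded pose from where the row before left it; what a row does not reach is not made up. A row lasts 1/10 s, in which the tool goes at most 50 mm and 8.59 degrees, less where a joint would pass 70% of its speed; a pose out of reach is approached as far as the arm can. A call with a gripper value outside its range is refused whole. "jaw" is the opening, from -1 (shut) to 1 (fully open), set as the call begins (left out, the last holds). The fingers move at their own pace and stop on an object; "squeeze" is the grip in N (left out, the last holds). Time passes only in rows, so rows that do not move let the fingers close. It gives the time, the measured TCP pose, the force, the opening and the grip force at its end, in the units of the state.
- observe(): the state, without advancing time (a new reading comes with each control period).
- read_camera(name): name is "scene" or "top" or "wrist"; returns a dict with "img" (400x640x3 uint8, red, green, blue), "depth" (400x640 float32, m along the optical axis (not along the pixel's ray), 0 where there is no reading), "fx", "fy", "cx", "cy" (pixels), "world_from_camera" (4x4, takes a point from camera to world coordinates). Camera axes: x right, y up, looking along -z (the intrinsics and any distortion apply to the point x, -y, -z); pixel columns grow to the right and rows downward; lengths in m; the calibration is good to about 2 mm. A picture is of the moment at which its call begins.
- hand_in(): hands the job in; it is judged then, once.
The state is a dict: "time": time; "qpos": joint angles; "qvel": joint speeds; "joint_efforts": joint torques, N m; "tool_pos": TCP position; "tool_rot": TCP orientation; "contact_force": force on the tool from outside, world axes, zero at the start; "torque": the same for the moment, N m; "opening": finger opening in m; "grip_force": force on a finger pad.
Only numpy, scipy, OpenCV 4.12 (cv2) and the standard library are available. Lean on these libraries where they do the work, as an engineer would, in place of code of your own. Each camera call takes 0.05 s, during which the arm holds its last target. There are 200 camera calls.

### The job

The painter's four closed jars of mixed paint stand in tone order in the wooden crate; move them over to the round-well stand in the same left-to-right order, the leftmost jar into the leftmost well and so on. Carry them one at a time, straight from their bay into their well without putting any down elsewhere, set each down upright in the bottom of its well without dropping it, and leave the other things on the bench where they are.

Things in the scene. Friction and masses are not known exactly. Their poses are not given: they have to be found in the camera images.
- jar_squat: Short, wide round glass jar of grey paint with a steel screw lid: 52 mm diameter, 66 mm tall in all; the lid is the top 14 mm, 50 mm diameter. About 0.2 kg. Origin: centre of its underside; z up. Loose, starts upright in one of the crate's bays.
- jar_tall: Tall, slim round glass jar of grey paint with a black screw lid: 42 mm diameter, straight up to 80 mm, 102 mm tall in all; the lid is the top 14 mm, 38 mm diameter. About 0.2 kg. Origin: centre of its underside; z up. Loose, starts upright in one of the crate's bays.
- tub: White plastic tub with a white lid: slightly conical body 45 to 49 mm diameter, 78 mm tall in all; the lid is the top 16 mm and is the widest part, 52 mm diameter. About 0.16 kg. Origin: centre of its underside; z up. Loose, starts upright in one of the crate's bays.
- jar_square: Square glass jar of grey paint with a round brass lid: body 40 x 40 mm (sides along its x and y, which lie within 0.15 rad of the crate's), straight up to 72 mm, 90 mm tall in all; the lid is the top 14 mm, 37 mm diameter. About 0.19 kg. Origin: centre of its underside; z up. Loose, starts upright in one of the crate's bays.
- crate: Low wooden crate, 84 (x) x 318 (y) mm, four bays in a row, the jars' old rack, left or right of the stand. Bays 72 x 72 mm inside, floor 8 mm and wall tops 26 mm above the table, end boards 42 mm. Bay centres on its y axis: +117, +39, -39, -117 mm (left to right). Origin: centre of underside; x away from the robot, y left, within 0.25 rad. Fixed.
- stand: Pale wooden board, 94 (x) x 330 (y) x 22 mm, with four round wells in a row, empty at the start: the new rack. Wells 70 mm diameter, 12 mm deep, floor 10 mm above the table. Well centres on its y axis: +117, +39, -39, -117 mm (left to right). Origin: centre of underside; x away from the robot, y left, within 0.25 rad. Fixed.
- tube_mid: Bystander: small aluminium paint tube, 115 x 24 x 22 mm, lying along its x in the gap between the two racks. Origin: under its middle. Loose, to be left alone.
- tape: Bystander: roll of masking tape lying flat beyond the racks, 100 mm diameter, 25 mm high. Origin: centre of its underside. Loose, to be left alone.
- tube_2: Bystander: black paint tube, 150 x 37 x 32 mm, lying crosswise on the robot's side of the right-hand rack. Origin: under its middle, x along it towards its flat end. Loose, to be left alone.
- tube_3: Bystander: black paint tube, 135 x 37 x 32 mm, lying crosswise on the robot's side of the left-hand rack. Origin: under its middle, x along it towards its flat end. Loose, to be left alone.
Mind the look-alikes: they are no part of the job. What is shaped like the tub but turquoise is not meant.

How it is judged:
At the end, for the whole second after the job is handed in: Each well holds one jar, its underside within 18 mm of the well's centre in x and y and under 5 mm above the well's floor, upright within 7 degrees, released, at rest. As only one jar is ever off the racks and no well is filled before its matching bay is empty, the jars are in the crate's order (((x of jar_squat in the frame of stand between -0.018 and 0.018 m and y of jar_squat in the frame of stand between 0.099 and 0.135 m) or (x of jar_tall in the frame of stand between -0.018 and 0.018 m and y of jar_tall in the frame of stand between 0.099 and 0.135 m) or (x of tub in the frame of stand between -0.018 and 0.018 m and y of tub in the frame of stand between 0.099 and 0.135 m) or (x of jar_square in the frame of stand between -0.018 and 0.018 m and y of jar_square in the frame of stand between 0.099 and 0.135 m)) and ((x of jar_squat in the frame of stand between -0.018 and 0.018 m and y of jar_squat in the frame of stand between 0.021 and 0.057 m) or (x of jar_tall in the frame of stand between -0.018 and 0.018 m and y of jar_tall in the frame of stand between 0.021 and 0.057 m) or (x of tub in the frame of stand between -0.018 and 0.018 m and y of tub in the frame of stand between 0.021 and 0.057 m) or (x of jar_square in the frame of stand between -0.018 and 0.018 m and y of jar_square in the frame of stand between 0.021 and 0.057 m)) and ((x of jar_squat in the frame of stand between -0.018 and 0.018 m and y of jar_squat in the frame of stand between -0.057 and -0.021 m) or (x of jar_tall in the frame of stand between -0.018 and 0.018 m and y of jar_tall in the frame of stand between -0.057 and -0.021 m) or (x of tub in the frame of stand between -0.018 and 0.018 m and y of tub in the frame of stand between -0.057 and -0.021 m) or (x of jar_square in the frame of stand between -0.018 and 0.018 m and y of jar_square in the frame of stand between -0.057 and -0.021 m)) and ((x of jar_squat in the frame of stand between -0.018 and 0.018 m and y of jar_squat in the frame of stand between -0.135 and -0.099 m) or (x of jar_tall in the frame of stand between -0.018 and 0.018 m and y of jar_tall in the frame of stand between -0.135 and -0.099 m) or (x of tub in the frame of stand between -0.018 and 0.018 m and y of tub in the frame of stand between -0.135 and -0.099 m) or (x of jar_square in the frame of stand between -0.018 and 0.018 m and y of jar_square in the frame of stand between -0.135 and -0.099 m)) and height (world z) of each of jar_squat, jar_tall, tub, jar_square below 0.015 m and angle between each of jar_squat, jar_tall, tub, jar_square's own z axis and vertical below 0.12 rad and linear speed of each of jar_squat, jar_tall, tub, jar_square below 0.02 m/s and angular speed of each of jar_squat, jar_tall, tub, jar_square below 0.2 rad/s); the robot touches nothing.
It fails at once if a jar is down in a well while the matching bay of the crate (same number from the left) still holds its own jar: the order is broken ((((y of jar_squat in the frame of stand between 0.087 and 0.147 m and height (world z) of jar_squat below 0.018 m) or (y of jar_tall in the frame of stand between 0.087 and 0.147 m and height (world z) of jar_tall below 0.018 m) or (y of tub in the frame of stand between 0.087 and 0.147 m and height (world z) of tub below 0.018 m) or (y of jar_square in the frame of stand between 0.087 and 0.147 m and height (world z) of jar_square below 0.018 m)) and ((y of jar_squat in the frame of crate between 0.081 and 0.153 m and height (world z) of jar_squat below 0.018 m) or (y of jar_tall in the frame of crate between 0.081 and 0.153 m and height (world z) of jar_tall below 0.018 m) or (y of tub in the frame of crate between 0.081 and 0.153 m and height (world z) of tub below 0.018 m) or (y of jar_square in the frame of crate between 0.081 and 0.153 m and height (world z) of jar_square below 0.018 m))) or (((y of jar_squat in the frame of stand between 0.009 and 0.069 m and height (world z) of jar_squat below 0.018 m) or (y of jar_tall in the frame of stand between 0.009 and 0.069 m and height (world z) of jar_tall below 0.018 m) or (y of tub in the frame of stand between 0.009 and 0.069 m and height (world z) of tub below 0.018 m) or (y of jar_square in the frame of stand between 0.009 and 0.069 m and height (world z) of jar_square below 0.018 m)) and ((y of jar_squat in the frame of crate between 0.003 and 0.075 m and height (world z) of jar_squat below 0.018 m) or (y of jar_tall in the frame of crate between 0.003 and 0.075 m and height (world z) of jar_tall below 0.018 m) or (y of tub in the frame of crate between 0.003 and 0.075 m and height (world z) of tub below 0.018 m) or (y of jar_square in the frame of crate between 0.003 and 0.075 m and height (world z) of jar_square below 0.018 m))) or (((y of jar_squat in the frame of stand between -0.069 and -0.009 m and height (world z) of jar_squat below 0.018 m) or (y of jar_tall in the frame of stand between -0.069 and -0.009 m and height (world z) of jar_tall below 0.018 m) or (y of tub in the frame of stand between -0.069 and -0.009 m and height (world z) of tub below 0.018 m) or (y of jar_square in the frame of stand between -0.069 and -0.009 m and height (world z) of jar_square below 0.018 m)) and ((y of jar_squat in the frame of crate between -0.075 and -0.003 m and height (world z) of jar_squat below 0.018 m) or (y of jar_tall in the frame of crate between -0.075 and -0.003 m and height (world z) of jar_tall below 0.018 m) or (y of tub in the frame of crate between -0.075 and -0.003 m and height (world z) of tub below 0.018 m) or (y of jar_square in the frame of crate between -0.075 and -0.003 m and height (world z) of jar_square below 0.018 m))) or (((y of jar_squat in the frame of stand between -0.147 and -0.087 m and height (world z) of jar_squat below 0.018 m) or (y of jar_tall in the frame of stand between -0.147 and -0.087 m and height (world z) of jar_tall below 0.018 m) or (y of tub in the frame of stand between -0.147 and -0.087 m and height (world z) of tub below 0.018 m) or (y of jar_square in the frame of stand between -0.147 and -0.087 m and height (world z) of jar_square below 0.018 m)) and ((y of jar_squat in the frame of crate between -0.153 and -0.081 m and height (world z) of jar_squat below 0.018 m) or (y of jar_tall in the frame of crate between -0.153 and -0.081 m and height (world z) of jar_tall below 0.018 m) or (y of tub in the frame of crate between -0.153 and -0.081 m and height (world z) of tub below 0.018 m) or (y of jar_square in the frame of crate between -0.153 and -0.081 m and height (world z) of jar_square below 0.018 m)))).
It fails at once if two jars are lifted off the racks at once, or a jar is put down on the table (height (world z) of each of jar_squat, jar_tall above 0.02 m or height (world z) of each of jar_squat, tub above 0.02 m or height (world z) of each of jar_squat, jar_square above 0.02 m or height (world z) of each of jar_tall, tub above 0.02 m or height (world z) of each of jar_tall, jar_square above 0.02 m or height (world z) of each of tub, jar_square above 0.02 m or height (world z) of any of jar_squat, jar_tall, tub, jar_square below 0.005 m).
It fails at once if a jar is tipped over (leans more than 40 degrees) (angle between any of jar_squat, jar_tall, tub, jar_square's own z axis and vertical above 0.7 rad).
It fails at once if a jar is dropped (falls faster than 0.6 m/s with no finger on it, a fall of about 2 cm) ((linear speed of jar_squat above 0.6 m/s and contact force between the fingers and jar_squat below 0.05 N) or (linear speed of jar_tall above 0.6 m/s and contact force between the fingers and jar_tall below 0.05 N) or (linear speed of tub above 0.6 m/s and contact force between the fingers and tub below 0.05 N) or (linear speed of jar_square above 0.6 m/s and contact force between the fingers and jar_square below 0.05 N)).
It fails at once if a paint tube or the tape roll is pushed more than 3 cm from where it was (distance of any of tube_mid, tube_2, tube_3, tape from where it was at the start of the episode above 0.03 m).
It also fails if it takes over 120 s, if anything falls off the work surface, if the arm or the gripper's body presses on something with over 40 N, if the wrist force passes 120 N, or if a joint passes its speed limit or range.

## Working session

There is one attempt and no reset: what is moved stays moved. The work goes in short steps, Python scripts to look and compute and a tool call to move; the robot and the scene stay as the last step left them, time stands still between calls to the robot, and variables do not carry over. Pictures are saved under pics/ and viewed, at most 14 in all, crops included, and the job is handed in when it is done.

Besides the shell and the picture viewer there is one more tool, called after ">>>" as name(argument=value, ...) on one line, values as JSON. arm_command: Moves the arm, as the interface text tells. Its arguments: {"type":"object","properties":{"xyz":{"type":"array","items":{"type":"array","items":{"type":"number"}}},"spin":{"type":"array","items":{"type":"number"}},"jaw":{"type":"number"},"squeeze":{"type":"number"}},"required":["xyz","spin"]}

```bash
mkdir -p pics; ls; python3 - <<'E'
from cell import *
import cv2,numpy as np
s=observe();print({k:np.round(v,3) for k,v in s.items()})
for n in("top","scene"):
    c=read_camera(n);cv2.imwrite(f"pics/{n}0.png",c["img"][:,:,::-1]);np.savez(f"{n}0.npz",**c)
    print(n,c["fx"],c["fy"],c["cx"],c["cy"],np.round(c["world_from_camera"],3).tolist(),c.keys())
E
```

```text
pics
{'time': np.float64(0.0), 'qpos': array([ 0.959,  0.343,  1.525, -0.   ,  1.275, -0.146]), 'qvel': array([ 0.001,  0.   ,  0.   ,  0.001, -0.   , -0.   ]), 'joint_efforts': array([  0.   , -43.124, -24.422,   0.072,   0.056,  -0.   ]), 'tool_pos': array([0.236, 0.469, 0.404]), 'tool_rot': array([-3.14 , -0.   ,  2.676]), 'contact_force': array([ 0.322, -0.215,  0.254]), 'torque': array([-0.013, -0.03 , -0.   ]), 'grip_force': np.float64(0.0), 'opening': np.float64(0.092)}
top 432.9076883834663 432.9076883834663 328.69636376944123 202.2394548885037 [[-0.025, 0.993, -0.119, 0.41], [-1.0, -0.026, -0.006, -0.015], [-0.009, 0.119, 0.993, 1.094], [0.0, 0.0, 0.0, 1.0]] dict_keys(['img', 'depth', 'fx', 'fy', 'cx', 'cy', 'world_from_camera'])
scene 498.1483830721569 498.1483830721569 326.7083974599138 198.07255197417044 [[-0.699, -0.538, 0.471, 1.135], [0.715, -0.539, 0.445, 0.566], [0.015, 0.648, 0.761, 1.017], [0.0, 0.0, 0.0, 1.0]] dict_keys(['img', 'depth', 'fx', 'fy', 'cx', 'cy', 'world_from_camera'])
```

View pics/top0.png

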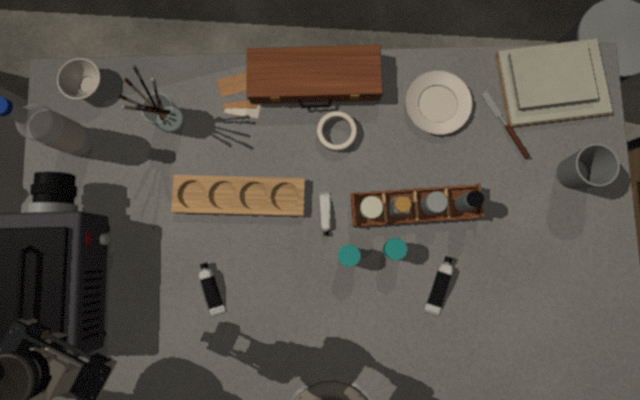

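View pics/scene0.png

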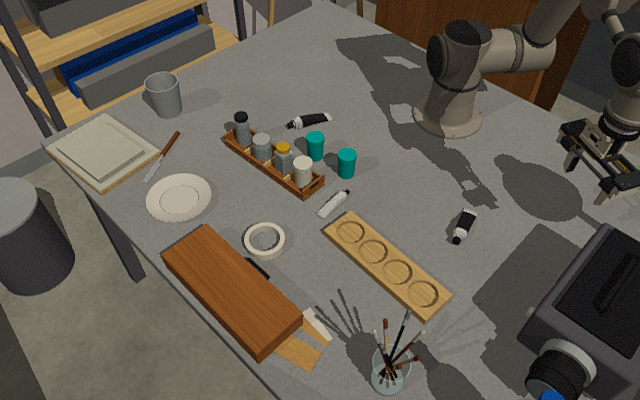

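```bash
cat > h.py <<'E'
import numpy as np,cv2
def pix2plane(c,uv,z):
    uv=np.atleast_2d(uv).astype(float);W=c["world_from_camera"]
    d=np.c_[(uv[:,0]-c["cx"])/c["fx"],-(uv[:,1]-c["cy"])/c["fy"],-np.ones(len(uv))]@W[:3,:3].T
    o=W[:3,3];return o+d*((z-o[2])/d[:,2])[:,None]
def cloud(c):
    v,u=np.mgrid[:400,:640];D=c["depth"].astype(float);W=c["world_from_camera"]
    p=np.stack([(u-c["cx"])/c["fx"]*D,-(v-c["cy"])/c["fy"]*D,-D],-1)
    return p@W[:3,:3].T+W[:3,3]
E
python3 - <<'E'
from h import *
c=dict(np.load("top0.npz"));img=c["img"];P=cloud(c)
hsv=cv2.cvtColor(img,cv2.COLOR_RGB2HSV)
print("table z",np.median(P[230:300,280:330,2]))
def box(name,m,z):
    m=cv2.morphologyEx(m.astype(np.uint8),cv2.MORPH_CLOSE,np.ones((9,9)))
    k=max(cv2.findContours(m,0,1)[0],key=cv2.contourArea)
    q=pix2plane(c,k.reshape(-1,2),z)[:,:2]
    (cx,cy),s,a=cv2.minAreaRect((q*1000).astype(np.float32)); print(name,cx,cy,s,a)
sat=(hsv[:,:,1]>90)&(hsv[:,:,0]<25)
m=np.zeros((400,640),bool);m[170:222,165:312]=1
box("stand",sat&m&(hsv[:,:,2]>60),.022)
m[:]=0;m[180:232,345:490]=1
box("crate",sat&m,.03)
# depth
for n,(u,v),z in[("tub",(371,207),.086),("sq",(402,204),.098),("squat",(436,202),.074),("tall",(468,200),.110),("turqA",(350,256),.078),("turqB",(396,249),.078),("tape",(337,131),.025)]:
    w=np.zeros((400,640),bool);w[v-30:v+30,u-30:u+30]=1
    w&=abs(P[:,:,2]-z)<.007; 
    k,l,st,ce=cv2.connectedComponentsWithStats(w.astype(np.uint8)); i=1+np.argmin([np.hypot(*(x-(u,v))) - s[4]*.05 for x,s in zip(ce[1:],st[1:])])
    pp=P[l==i]; b=(pp.min(0)+pp.max(0))/2
    print(n,"px",ce[i].round(1),st[i,4],"z",np.median(pp[:,2]).round(4),"ray",(pix2plane(c,ce[i],z)[0]*1000).round(1),"mid",(b*1000).round(1),"ext",(np.ptp(pp,axis=0)*1000).round(0))
# wells: depth floor
w=np.zeros((400,640),bool);w[170:222,165:312]=1
print(np.round(P[195,165:312:4,2]*1000))
E
python3 - <<'E'
import cv2
a=cv2.imread("pics/top0.png")[165:265,165:495]
cv2.imwrite("pics/crop.png",cv2.resize(a,(792,240),interpolation=cv2.INTER_CUBIC))
E
```

```text
table z 0.0007950854593108403
stand 562.399658203125 217.79385375976562 (331.9764404296875, 96.10199737548828) 87.12971496582031
crate 524.4024047851562 -226.09982299804688 (86.73487854003906, 323.0838623046875) 2.1995773315429688
tub px [371.2 207.1] 384 z 0.0864 ray [ 516.9 -107.9   86. ] mid [ 517.1 -107.7   85.8] ext [51. 51. 13.]
sq px [402.4 204.3] 206 z 0.0983 ray [ 520.2 -179.1   98. ] mid [ 521.4 -179.2   97.7] ext [38. 35. 13.]
squat px [436.2 201.8] 357 z 0.0745 ray [ 526.8 -263.3   74. ] mid [ 526.6 -263.2   73.8] ext [49. 48. 13.]
tall px [474.9 198.5] 227 z 0.1102 ray [ 528.  -343.1  110. ] mid [ 528.6 -343.2  110.1] ext [39. 38. 13.]
turqA px [348.9 255.4] 392 z 0.0787 ray [405.9 -52.6  78. ] mid [405.7 -53.   77.6] ext [49. 52. 11.]
turqB px [395.3 248.7] 394 z 0.0784 ray [ 418.8 -161.3   78. ] mid [ 418.2 -160.6   78.2] ext [51. 51. 12.]
tape px [336.1 130.7] 535 z 0.025 ray [720.5 -31.8  25. ] mid [720.8 -31.6  24.5] ext [99. 97. 13.]
[ 2.  2. 26. 23.  7.  9. 15. 11. 10. 12. 21. 17. 10. 11.  8. 10. 10.  9.
 23. 12.  9.  9.  9. 10. 13. 11. 24.  8. 11. 10. 15. 10.  8. 10. 23.  0.
  2.]
```

View pics/crop.png

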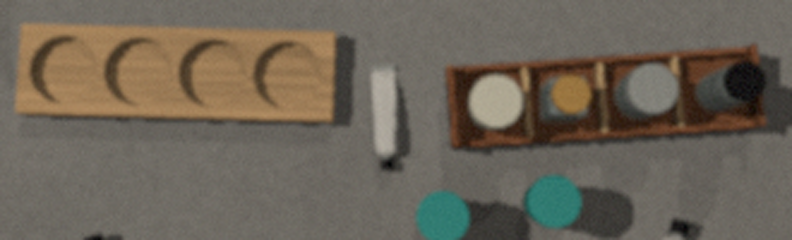

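>>> arm_command(xyz=[[14,-29,-5],[14,-29,-5],[14,-29,-5],[14,-29,-5],[14,-29,-5],[14,-29,-5],[14,-29,-5],[14,-29,-5],[14,-29,-5],[14,-29,-5],[14,-29,-5],[14,-29,-5],[14,-29,-5],[14,-29,-5],[14,-29,-5],[14,-29,-5],[14,-29,-5],[14,-29,-5],[14,-29,-5],[14,-29,-5]], spin=[-3.2,-3.2,-3.2,-3.2,-3.2,-3.2,-3.2,-3.2,-3.2,-3.2,-3.2,-3.2,-3.2,-3.2,-3.2,-3.2,-3.2,-3.2,-3.2,-3.2], jaw=1, squeeze=20)

```text
time: 2.1
tool_pos: [0.5161, -0.1122, 0.3042]
tool_rot: [-3.141, -0.0, 1.556]
contact_force: [0.4, -0.2, 0.9]
opening: 0.0916
grip_force: 0.0
```

>>> arm_command(xyz=[[0,0,0],[0,0,0],[0,0,0],[0,0,0]], spin=[0,0,0,0])

```text
time: 2.5
tool_pos: [0.5155, -0.11, 0.3049]
tool_rot: [-3.142, -0.0, 1.56]
contact_force: [-0.4, 0.2, -0.4]
opening: 0.0916
grip_force: 0.0
```

>>> arm_command(xyz=[[2,2,-17],[0,0,-17],[0,0,-17],[0,0,-17],[0,0,0],[0,0,0],[0,0,0]], spin=[2,0,0,0,0,0,0])

```text
time: 3.2
tool_pos: [0.5181, -0.1087, 0.2378]
tool_rot: [3.14, 0.001, 1.594]
contact_force: [0.0, -0.5, -0.4]
opening: 0.0917
grip_force: 0.0
```

>>> arm_command(xyz=[[0,0,0],[0,0,0],[0,0,0],[0,0,0],[0,0,0],[0,0,0],[0,0,0],[0,0,0],[0,0,0],[0,0,0],[0,0,0],[0,0,0]], spin=[0,0,0,0,0,0,0,0,0,0,0,0], jaw=-1)

```text
time: 4.4
tool_pos: [0.5178, -0.1089, 0.2368]
tool_rot: [3.141, 0.0, 1.594]
contact_force: [0.5, 0.0, -0.4]
opening: 0.0511
grip_force: 20.0
```

>>> arm_command(xyz=[[0,0,5],[0,0,10],[0,0,20],[0,0,20],[0,0,15],[0,0,0],[0,0,0]], spin=[0,0,0,0,0,0,0])

```text
time: 5.1
tool_pos: [0.5176, -0.1088, 0.3069]
tool_rot: [3.141, 0.0, 1.594]
contact_force: [0.3, -0.1, -1.6]
opening: 0.0515
grip_force: 20.0
```

>>> arm_command(xyz=[[1,8,0],[2,16,0],[3,24,0],[3,25,0],[3,26,0],[3,26,0],[3,26,0],[3,26,0],[3,26,0],[3,26,0],[3,26,0],[3,26,0],[3,26,0],[3,26,0],[3,26,0],[3,26,0],[2,25,0],[2,17,0],[1,10,0],[0,5,0]], spin=[0,0,0,0,0,0,0,0,0,0,0,0,0,0,0,0,0,0,0,0])

```text
time: 7.1
tool_pos: [0.5674, 0.3341, 0.3056]
tool_rot: [-3.14, 0.001, 1.595]
contact_force: [0.1, -0.1, -1.9]
opening: 0.0512
grip_force: 20.0
```

>>> arm_command(xyz=[[0,0,0],[0,0,0],[0,0,0],[0,0,0]], spin=[0,0,0,0])

```text
time: 7.5
tool_pos: [0.5679, 0.3324, 0.3069]
tool_rot: [3.141, 0.0, 1.593]
contact_force: [0.1, 0.3, -1.0]
opening: 0.051
grip_force: 20.0
```

```bash
python3 - <<'E'
from cell import *
import cv2,numpy as np
for n in("top","wrist"):
    c=read_camera(n);cv2.imwrite(f"pics/{n}1.png",c["img"][:,:,::-1]);np.savez(f"{n}1.npz",**c)
a=cv2.imread("pics/top1.png")[150:250,140:300];b=cv2.imread("pics/wrist1.png")
cv2.imwrite("pics/c1.png",np.vstack([cv2.resize(a,(480,300)),cv2.resize(b,(480,300))]))
E
```

```text
(no output)
```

View pics/c1.png

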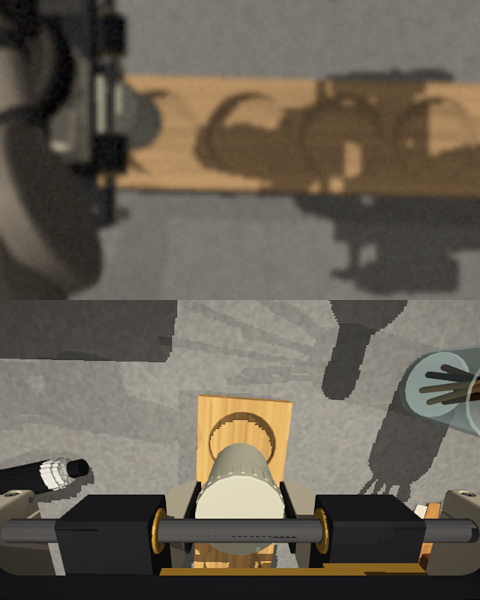

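```bash
python3 - <<'E'
from h import *
c=dict(np.load("wrist1.npz"));print((pix2plane(c,[(278,183),(367,183),(321,149)],.022)*1000).round(1).tolist())
print((pix2plane(c,[(263,128),(389,136)],.022)*1000).round(1).tolist())
E
```

```text
[[536.3, 344.3, 22.0], [605.1, 345.8, 22.0], [569.0, 371.4, 22.0]]
[[525.8, 386.0, 22.0], [619.3, 382.2, 22.0]]
```

>>> arm_command(xyz=[[1,2,-10],[0,0,-18],[0,0,-18],[0,0,-10],[0,0,-6],[0,0,-3],[0,0,-2],[0,0,0],[0,0,0],[0,0,0]], spin=[0,0,0,0,0,0,0,0,0,0])

```text
time: 8.6
tool_pos: [0.5689, 0.3351, 0.2403]
tool_rot: [3.141, -0.0, 1.594]
contact_force: [0.2, 0.1, -2.1]
opening: 0.0513
grip_force: 20.0
```

>>> arm_command(xyz=[[0,0,-1],[0,0,-0.5],[0,0,0],[0,0,0],[0,0,0]], spin=[0,0,0,0,0])

```text
time: 9.1
tool_pos: [0.5689, 0.3351, 0.2387]
tool_rot: [3.141, -0.0, 1.594]
contact_force: [-0.7, 0.2, 3.9]
opening: 0.0515
grip_force: 20.0
```

>>> arm_command(xyz=[[0,0,0],[0,0,0],[0,0,0],[0,0,0],[0,0,0],[0,0,0],[0,0,0],[0,0,0],[0,0,0],[0,0,0]], spin=[0,0,0,0,0,0,0,0,0,0], jaw=1)

```text
time: 10.1
tool_pos: [0.5688, 0.3351, 0.2383]
tool_rot: [3.141, -0.0, 1.594]
contact_force: [-0.2, 0.5, -0.1]
opening: 0.0916
grip_force: 0.0
```

>>> arm_command(xyz=[[0,0,15],[0,0,25],[0,0,25],[0,0,15],[0,0,0]], spin=[0,0,0,0,0])

```text
time: 10.6
tool_pos: [0.5692, 0.3353, 0.3223]
tool_rot: [3.135, -0.003, 1.594]
contact_force: [1.0, 0.7, -0.4]
opening: 0.0917
grip_force: 0.0
```

>>> arm_command(xyz=[[-1,-10,0],[-2,-20,0],[-3,-28,0],[-3,-28,0],[-3,-28,0],[-3,-28,0],[-3,-28,0],[-3,-28,0],[-3,-28,0],[-3,-28,0],[-3,-28,0],[-3,-28,0],[-3,-28,0],[-3,-28,0],[-3,-28,0],[-2,-28,0],[-2,-28,0],[-1,-28,0],[0,-24,0],[0,-12,0]], spin=[0,0,0,0,0,0,0,0,0,0,0,0,0,0,0,0,0,0,0,0])

```text
time: 12.6
tool_pos: [0.5209, -0.1809, 0.3171]
tool_rot: [-3.14, -0.001, 1.592]
contact_force: [0.5, 0.2, 0.0]
opening: 0.0917
grip_force: 0.0
```

>>> arm_command(xyz=[[0,0,0],[0,0,0],[0,0,0]], spin=[0,0,0])

```text
time: 12.9
tool_pos: [0.5217, -0.1779, 0.318]
tool_rot: [-3.141, -0.001, 1.595]
contact_force: [0.1, -0.1, 0.5]
opening: 0.0919
grip_force: 0.0
```

```bash
python3 - <<'E'
from cell import *
import cv2,numpy as np
for n in("scene","wrist"):
    c=read_camera(n);cv2.imwrite(f"pics/{n}2.png",c["img"][:,:,::-1]);np.savez(f"{n}2.npz",**c)
a=cv2.imread("pics/scene2.png")[90:340,200:500];b=cv2.imread("pics/wrist2.png")
cv2.imwrite("pics/c2.png",np.vstack([cv2.resize(a,(480,300)),cv2.resize(b,(480,300))]))
E
```

```text
(no output)
```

View pics/c2.png

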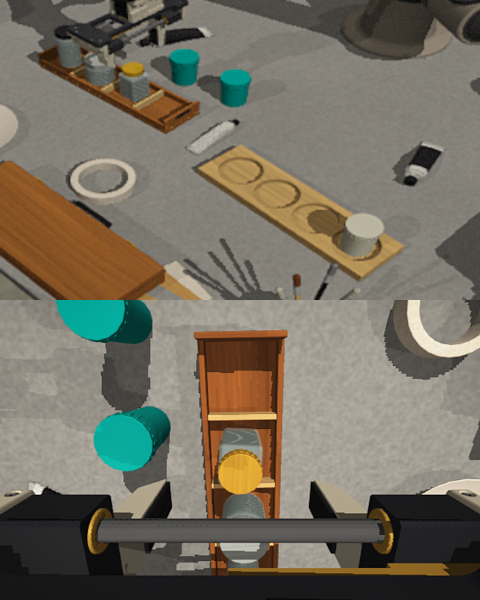

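>>> arm_command(xyz=[[0,-1,0],[0,0,0],[0,0,-15],[0,0,-18],[0,0,-18],[0,0,-18],[0,0,-18],[0,0,-10],[0,0,0],[0,0,0],[0,0,0]], spin=[0,0,0,0,0,0,0,0,0,0,0], jaw=0.55)

```text
time: 14.1
tool_pos: [0.5221, -0.1801, 0.2222]
tool_rot: [3.14, 0.001, 1.594]
contact_force: [0.5, -0.4, 0.2]
opening: 0.0712
grip_force: 0.0
```

>>> arm_command(xyz=[[0,0,0],[0,0,0],[0,0,0],[0,0,0],[0,0,0],[0,0,0],[0,0,0],[0,0,0],[0,0,0],[0,0,0],[0,0,0],[0,0,0]], spin=[0,0,0,0,0,0,0,0,0,0,0,0], jaw=-1)

```text
time: 15.3
tool_pos: [0.5218, -0.1799, 0.2213]
tool_rot: [3.141, 0.0, 1.594]
contact_force: [-0.8, 0.2, 2.6]
opening: 0.0403
grip_force: 19.7
```

>>> arm_command(xyz=[[0,0,5],[0,0,10],[0,0,20],[0,0,20],[0,0,15],[0,0,0],[0,0,0]], spin=[0,0,0,0,0,0,0])

```text
time: 16.0
tool_pos: [0.5216, -0.1798, 0.2912]
tool_rot: [3.141, 0.0, 1.594]
contact_force: [0.1, 0.2, -3.0]
opening: 0.0407
grip_force: 19.7
```

>>> arm_command(xyz=[[1,8,0],[2,16,0],[3,24,0],[3,26,0],[3,26,0],[3,26,0],[3,26,0],[3,26,0],[3,26,0],[3,26,0],[3,26,0],[3,26,0],[3,26,0],[2,26,0],[2,26,0],[2,26,0],[2,24,0],[0,16,0],[0,9,0],[0,2,0]], spin=[0,0,0,0,0,0,0,0,0,0,0,0,0,0,0,0,0,0,0,0])

```text
time: 18.0
tool_pos: [0.5653, 0.2581, 0.2908]
tool_rot: [-3.141, 0.0, 1.595]
contact_force: [0.2, -0.4, -2.6]
opening: 0.0402
grip_force: 19.7
```

>>> arm_command(xyz=[[0,0,0],[0,0,0],[0,0,0],[0,0,0]], spin=[-2.5,-2.5,0,0])

```text
time: 18.4
tool_pos: [0.5658, 0.2564, 0.2912]
tool_rot: [-3.141, 0.0, 1.507]
contact_force: [-0.5, 0.7, -1.7]
opening: 0.0403
grip_force: 19.7
```

>>> arm_command(xyz=[[0,1,-10],[0,0,-18],[0,0,-18],[0,0,-10],[0,0,-6],[0,0,-3],[0,0,-2],[0,0,-0.5],[0,0,-0.5],[0,0,0],[0,0,0],[0,0,0]], spin=[0,0,0,0,0,0,0,0,0,0,0,0])

```text
time: 19.6
tool_pos: [0.5658, 0.2581, 0.2234]
tool_rot: [3.141, -0.0, 1.506]
contact_force: [0.2, -0.4, -2.5]
opening: 0.0406
grip_force: 19.7
```

>>> arm_command(xyz=[[0,0,-0.5],[0,0,-0.3],[0,0,0],[0,0,0]], spin=[0,0,0,0])

```text
time: 20.0
tool_pos: [0.5658, 0.2581, 0.2234]
tool_rot: [3.141, -0.0, 1.506]
contact_force: [-2.3, -1.0, 5.7]
opening: 0.04
grip_force: 19.7
```

>>> arm_command(xyz=[[0,0,0],[0,0,0],[0,0,0],[0,0,0],[0,0,0],[0,0,0],[0,0,0],[0,0,0],[0,0,0],[0,0,0]], spin=[0,0,0,0,0,0,0,0,0,0], jaw=1)

```text
time: 21.0
tool_pos: [0.5658, 0.2581, 0.2224]
tool_rot: [3.141, -0.0, 1.506]
contact_force: [-0.8, 0.8, -0.3]
opening: 0.0916
grip_force: 0.0
```

>>> arm_command(xyz=[[0,0,15],[0,0,25],[0,0,25],[0,0,25],[0,0,5],[0,0,0]], spin=[0,0,0,0,0,0])

```text
time: 21.6
tool_pos: [0.5658, 0.2581, 0.3181]
tool_rot: [3.14, -0.001, 1.506]
contact_force: [-0.1, -0.2, -1.2]
opening: 0.092
grip_force: 0.0
```

>>> arm_command(xyz=[[0,-10,0],[-1,-20,0],[-2,-28,0],[-2,-28,0],[-2,-28,0],[-2,-28,0],[-2,-28,0],[-2,-28,0],[-2,-28,0],[-3,-28,0],[-3,-28,0],[-3,-28,0],[-3,-28,0],[-3,-28,0],[-3,-28,0],[-3,-28,0],[-2,-28,0],[0,-28,0],[0,-26,0],[0,-17,0]], spin=[0,0,0,0,0,1,1,1,1,1,0,0,0,0,0,0,0,0,0,0])

```text
time: 23.6
tool_pos: [0.5269, -0.2649, 0.3158]
tool_rot: [-3.139, -0.001, 1.592]
contact_force: [0.3, 0.1, -0.4]
opening: 0.0917
grip_force: 0.0
```

>>> arm_command(xyz=[[0,0,0],[0,0,0],[0,0,0]], spin=[0,0,0])

```text
time: 23.9
tool_pos: [0.5277, -0.2619, 0.3171]
tool_rot: [-3.141, -0.001, 1.595]
contact_force: [0.3, -0.4, -0.6]
opening: 0.0918
grip_force: 0.0
```

```bash
python3 - <<'E'
from cell import *
import cv2,numpy as np
for n in("scene","wrist"):
    c=read_camera(n);cv2.imwrite(f"pics/{n}3.png",c["img"][:,:,::-1]);np.savez(f"{n}3.npz",**c)
a=cv2.imread("pics/scene3.png")[90:340,200:500];b=cv2.imread("pics/wrist3.png")
cv2.imwrite("pics/c3.png",np.vstack([cv2.resize(a,(480,300)),cv2.resize(b,(480,300))]))
E
```

```text
(no output)
```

View pics/c3.png

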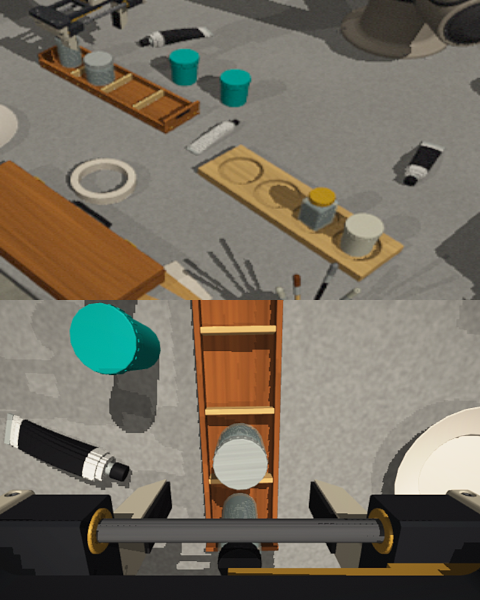

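```bash
python3 -c "
import numpy as np;c=np.load('wrist3.npz');print(c['world_from_camera'].round(3))
from h import *
P=cloud(dict(c));q=P[(P[:,:,2]>.105)&(P[:,:,2]<.3)];print(q.min(0),q.max(0))
w=(abs(P[:,:,2]-.074)<.004)&(abs(P[:,:,1]+.263)<.035);q=P[w];print(q.min(0),q.max(0))"
```

```text
[[ 1.    -0.023 -0.007  0.527]
 [ 0.024  0.955  0.295 -0.181]
 [ 0.    -0.295  0.955  0.296]
 [ 0.     0.     0.     1.   ]]
[ 0.4414558  -0.35421806  0.10500729] [ 0.61484249 -0.18055175  0.29588549]
[ 0.50429037 -0.28901599  0.07002357] [ 0.55400268 -0.23934019  0.07486996]
```

>>> arm_command(xyz=[[0,-2,-10],[0,0,-18],[0,0,-18],[0,0,-18],[0,0,-18],[0,0,-12],[0,0,-8],[0,0,0],[0,0,0],[0,0,0]], spin=[0,0,0,0,0,0,0,0,0,0])

```text
time: 25.0
tool_pos: [0.5281, -0.2651, 0.2163]
tool_rot: [3.14, 0.001, 1.594]
contact_force: [-1.3, 0.1, 0.1]
opening: 0.0917
grip_force: 0.0
```

>>> arm_command(xyz=[[0,0,0],[0,0,0],[0,0,0],[0,0,0],[0,0,0],[0,0,0],[0,0,0],[0,0,0],[0,0,0],[0,0,0],[0,0,0],[0,0,0]], spin=[0,0,0,0,0,0,0,0,0,0,0,0], jaw=-1)

```text
time: 26.2
tool_pos: [0.5278, -0.2649, 0.2154]
tool_rot: [3.141, 0.0, 1.594]
contact_force: [-0.6, -0.5, 1.2]
opening: 0.0517
grip_force: 20.0
```

>>> arm_command(xyz=[[0,0,5],[0,0,10],[0,0,20],[0,0,20],[0,0,15],[0,0,0],[0,0,0]], spin=[0,0,0,0,0,0,0])

```text
time: 26.9
tool_pos: [0.5276, -0.2648, 0.2856]
tool_rot: [3.141, 0.0, 1.594]
contact_force: [1.2, 0.4, -1.7]
opening: 0.0513
grip_force: 20.0
```

>>> arm_command(xyz=[[0,8,0],[1,16,0],[2,24,0],[2,26,0],[2,26,0],[2,26,0],[2,26,0],[2,26,0],[2,26,0],[2,26,0],[2,26,0],[2,26,0],[2,26,0],[2,26,0],[2,26,0],[2,26,0],[2,26,0],[2,18,0],[0,10,0],[0,4,0]], spin=[0,0,0,0,0,0,0,0,0,0,0,0,0,0,0,0,0,0,0,0])

```text
time: 28.9
tool_pos: [0.56, 0.1805, 0.2849]
tool_rot: [-3.14, 0.0, 1.595]
contact_force: [0.5, 0.3, -2.7]
opening: 0.0513
grip_force: 20.0
```

>>> arm_command(xyz=[[0,0,0],[0,0,0],[0,0,0],[0,0,0]], spin=[-2.5,-2.5,0,0])

```text
time: 29.3
tool_pos: [0.5606, 0.1787, 0.2853]
tool_rot: [-3.141, 0.0, 1.507]
contact_force: [0.7, 0.9, -1.1]
opening: 0.0512
grip_force: 20.0
```

>>> arm_command(xyz=[[0,0,-10],[0,0,-18],[0,0,-18],[0,0,-10],[0,0,-6],[0,0,-3],[0,0,-2],[0,0,-0.5],[0,0,-0.5],[0,0,0],[0,0,0],[0,0,0]], spin=[0,0,0,0,0,0,0,0,0,0,0,0])

```text
time: 30.5
tool_pos: [0.5608, 0.1791, 0.2176]
tool_rot: [3.141, -0.0, 1.506]
contact_force: [0.1, 0.2, -1.5]
opening: 0.0517
grip_force: 20.0
```

>>> arm_command(xyz=[[0,0,-0.5],[0,0,-0.3],[0,0,0],[0,0,0]], spin=[0,0,0,0])

```text
time: 30.9
tool_pos: [0.5608, 0.1791, 0.2174]
tool_rot: [3.141, -0.0, 1.506]
contact_force: [-1.8, -0.6, 5.5]
opening: 0.0511
grip_force: 20.0
```

>>> arm_command(xyz=[[0,0,0],[0,0,0],[0,0,0],[0,0,0],[0,0,0],[0,0,0],[0,0,0],[0,0,0],[0,0,0],[0,0,0]], spin=[0,0,0,0,0,0,0,0,0,0], jaw=1)

```text
time: 31.9
tool_pos: [0.5608, 0.1791, 0.2166]
tool_rot: [3.141, 0.0, 1.506]
contact_force: [-0.6, -0.1, -1.1]
opening: 0.0918
grip_force: 0.0
```

>>> arm_command(xyz=[[0,0,15],[0,0,25],[0,0,25],[0,0,25],[0,0,12],[0,0,0]], spin=[0,0,0,0,0,0])

```text
time: 32.5
tool_pos: [0.5611, 0.1792, 0.3203]
tool_rot: [3.138, -0.001, 1.506]
contact_force: [-0.7, 1.0, -0.6]
opening: 0.0918
grip_force: 0.0
```

>>> arm_command(xyz=[[0,-10,0],[-1,-20,0],[-2,-28,0],[-2,-28,0],[-2,-28,0],[-2,-28,0],[-2,-28,0],[-2,-28,0],[-2,-28,0],[-2,-28,0],[-2,-28,0],[-2,-28,0],[-2,-28,0],[-2,-28,0],[-2,-28,0],[-2,-28,0],[-2,-28,0],[-1,-28,0],[0,-26,0],[0,-18,0]], spin=[0,0,0,0,0,1,1,1,1,1,0,0,0,0,0,0,0,0,0,0])

```text
time: 34.5
tool_pos: [0.5277, -0.3451, 0.3164]
tool_rot: [-3.139, -0.002, 1.592]
contact_force: [0.3, -0.5, -0.2]
opening: 0.0919
grip_force: 0.0
```

>>> arm_command(xyz=[[0,0,0],[0,0,0],[0,0,0]], spin=[0,0,0])

```text
time: 34.8
tool_pos: [0.5286, -0.3421, 0.3178]
tool_rot: [-3.14, -0.001, 1.594]
contact_force: [-0.1, 0.2, -0.6]
opening: 0.0921
grip_force: 0.0
```

```bash
python3 - <<'E'
from cell import *
import cv2,numpy as np
from h import *
for n in("scene","wrist"):
    c=read_camera(n);cv2.imwrite(f"pics/{n}4.png",c["img"][:,:,::-1]);np.savez(f"{n}4.npz",**c)
P=cloud(c);w=(abs(P[:,:,2]-.110)<.004)&(abs(P[:,:,1]+.343)<.04)&(abs(P[:,:,0]-.528)<.03);q=P[w];print(len(q),q.min(0),q.max(0))
a=cv2.imread("pics/scene4.png")[90:340,200:500];b=cv2.imread("pics/wrist4.png")
cv2.imwrite("pics/c4.png",np.vstack([cv2.resize(a,(480,300)),cv2.resize(b,(480,300))]))
E
```

```text
2996 [ 0.51203023 -0.36355946  0.10601484] [ 0.54913435 -0.32567616  0.11048207]
```

View pics/c4.png

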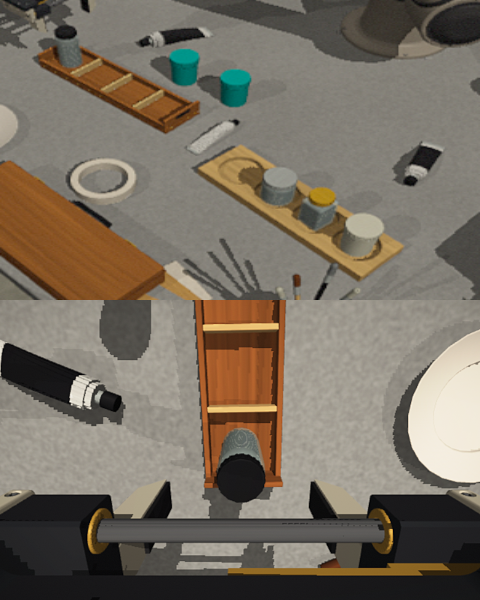

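>>> arm_command(xyz=[[1,-2,-10],[0,0,-18],[0,0,-18],[0,0,-18],[0,0,-15],[0,0,-9],[0,0,0],[0,0,0],[0,0,0]], spin=[0,0,0,0,0,0,0,0,0])

```text
time: 35.8
tool_pos: [0.53, -0.3451, 0.2316]
tool_rot: [3.14, 0.001, 1.594]
contact_force: [-0.2, -0.9, -0.7]
opening: 0.0917
grip_force: 0.0
```

>>> arm_command(xyz=[[0,0,0],[0,0,0],[0,0,0],[0,0,0],[0,0,0],[0,0,0],[0,0,0],[0,0,0],[0,0,0],[0,0,0],[0,0,0],[0,0,0]], spin=[0,0,0,0,0,0,0,0,0,0,0,0], jaw=-1)

```text
time: 37.0
tool_pos: [0.5298, -0.3449, 0.2306]
tool_rot: [3.142, -0.0, 1.594]
contact_force: [-1.0, -0.4, 0.1]
opening: 0.0416
grip_force: 20.0
```

>>> arm_command(xyz=[[0,0,5],[0,0,10],[0,0,20],[0,0,20],[0,0,15],[0,0,0],[0,0,0]], spin=[0,0,0,0,0,0,0])

```text
time: 37.7
tool_pos: [0.5297, -0.3448, 0.3008]
tool_rot: [3.141, 0.0, 1.594]
contact_force: [-1.0, 0.4, -3.1]
opening: 0.0415
grip_force: 20.0
```

>>> arm_command(xyz=[[0,8,0],[1,16,0],[2,24,0],[2,26,0],[2,26,0],[2,26,0],[2,26,0],[2,26,0],[2,26,0],[2,26,0],[2,26,0],[2,26,0],[2,26,0],[1,26,0],[1,26,0],[1,26,0],[1,26,0],[1,18,0],[0,10,0],[0,6,0]], spin=[0,0,0,0,0,0,0,0,0,0,0,0,0,0,0,0,0,0,0,0])

```text
time: 39.7
tool_pos: [0.5571, 0.1024, 0.3002]
tool_rot: [-3.141, -0.0, 1.595]
contact_force: [0.5, 0.1, -1.6]
opening: 0.0414
grip_force: 20.0
```

>>> arm_command(xyz=[[0,0,0],[0,0,0],[0,0,0],[0,0,0]], spin=[-2.5,-2.5,0,0])

```text
time: 40.1
tool_pos: [0.5577, 0.1008, 0.3005]
tool_rot: [-3.141, 0.0, 1.507]
contact_force: [0.4, 1.0, -2.2]
opening: 0.0417
grip_force: 20.0
```

>>> arm_command(xyz=[[0,0,-10],[0,0,-18],[0,0,-18],[0,0,-10],[0,0,-6],[0,0,-3],[0,0,-2],[0,0,-0.5],[0,0,-0.5],[0,0,0],[0,0,0],[0,0,0]], spin=[0,0,0,0,0,0,0,0,0,0,0,0])

```text
time: 41.3
tool_pos: [0.5578, 0.1011, 0.2328]
tool_rot: [3.141, -0.0, 1.506]
contact_force: [0.8, 0.0, -2.5]
opening: 0.0418
grip_force: 20.0
```

>>> arm_command(xyz=[[0,0,-0.5],[0,0,-0.3],[0,0,0],[0,0,0]], spin=[0,0,0,0])

```text
time: 41.7
tool_pos: [0.5578, 0.1011, 0.2325]
tool_rot: [3.141, -0.0, 1.507]
contact_force: [-2.7, -0.3, 6.0]
opening: 0.042
grip_force: 20.0
```

Seated; release, rise, and move aside to check from the top camera.

>>> arm_command(xyz=[[0,0,0],[0,0,0],[0,0,0],[0,0,0],[0,0,0],[0,0,0],[0,0,0],[0,0,0],[0,0,0],[0,0,0]], spin=[0,0,0,0,0,0,0,0,0,0], jaw=1)

```text
time: 42.7
tool_pos: [0.5578, 0.1011, 0.2318]
tool_rot: [3.141, -0.0, 1.506]
contact_force: [-0.9, -0.6, 0.2]
opening: 0.0916
grip_force: 0.0
```

>>> arm_command(xyz=[[0,0,15],[0,0,25],[0,0,25],[0,0,25],[0,0,25],[0,-20,0],[0,-25,0],[0,-25,0],[0,-25,0],[0,-25,0],[0,-25,0],[0,-25,0],[0,-25,0],[0,-25,0],[0,-25,0],[0,-25,0],[0,-20,0],[0,0,0],[0,0,0]], spin=[0,0,0,0,0,0,0,0,0,0,0,0,0,0,0,0,0,0,0])

```text
time: 44.6
tool_pos: [0.5576, -0.1888, 0.3467]
tool_rot: [-3.141, -0.001, 1.506]
contact_force: [-0.2, -0.5, -0.6]
opening: 0.0921
grip_force: 0.0
```

```bash
python3 - <<'E'
from cell import *
import cv2,numpy as np
from h import *
c=read_camera("top");P=cloud(c)
cv2.imwrite("pics/top5.png",c["img"][:,:,::-1])
th=np.radians(-2.87);R=np.array([[np.cos(th),-np.sin(th)],[np.sin(th),np.cos(th)]])
for k,z in((117,.088),(39,.100),(-39,.076),(-117,.112)):
    w=R@[0,k/1000]+[.5624,.2178]
    m=(abs(P[:,:,2]-z)<.006)&(np.hypot(P[:,:,0]-w[0],P[:,:,1]-w[1])<.045)
    q=P[m];mid=(q.min(0)+q.max(0))/2
    print(k,len(q),"z",np.median(q[:,2]).round(4),"in stand frame from well",(R.T@(mid[:2]-w)*1000).round(1))
s=cv2.imread("pics/top5.png");d=read_camera("scene")["img"][:,:,::-1]
cv2.imwrite("pics/c5.png",np.hstack([cv2.resize(s,(400,250)),cv2.resize(d,(400,250))]))
E
```

```text
117 391 z 0.0887 in stand frame from well [-0.5  0.4]
39 204 z 0.1003 in stand frame from well [0.9 0.7]
-39 349 z 0.0764 in stand frame from well [-1.   0.6]
-117 214 z 0.1122 in stand frame from well [ 0.5 -0.7]
```

View pics/c5.png

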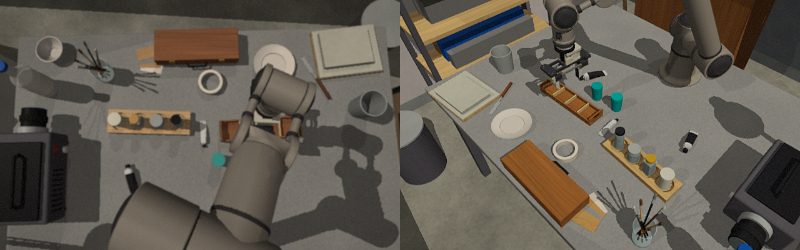

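All four jars stand in their wells at the right heights, within about 1 mm of centre, and the bystanders are in place.

```bash
python3 -c "
from cell import *
print(hand_in())"
```

```text
the job is handed in; nothing more can be done
None
```

The job is handed in: all four jars are in the stand in the crate's order (tub, square, squat, tall), each about 1 mm from its well's centre at the right height, and the bystanders look unmoved; the hand-in returned no verdict.

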